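Unlatch a holding bay and feed the pan home along its fence

ROBOT

A 6-joint arm with a two-finger parallel gripper is mounted at the origin on the work surface. World frame = base frame: x ahead of the robot, y to its left, z up, the work surface at z = 0. Lengths are in m, angles in degrees, forces in N, time in s.
With the tool pointing down it reaches from about 0.25 to 0.725 m from the base axis. Payload 9.7 kg.
Tool frame: the origin (TCP) lies at the very end of the fingers, on their centre line; the grasp point (between the pads) lies grasp_offset behind it (grasp_offset is the distance from the TCP to the grasp point, in m); z points along the fingers, y is the line along which they close (so a half turn about z gives the same grasp; the last joint's range is limited). The gripper opens to 85 mm and grips with 20 to 120 N. Pads are 22 mm wide; open, the fingers measure 114 mm over their backs; the gripper's body (76 mm by 85 mm) begins 54 mm behind the grasp point. The pads swing forward as they close: fully open they stand 13 mm farther back than shut.
Start: joints at [-75.516, 4.979, 10.078, 95.1, 0, 90], TCP at [0.138, -0.533, 0.231] pointing down, gripper open.
Joint ranges: [-179.16, 179.16], [-48.56, 103.87], [-65.8, 70.77], [-126.05, 130.52], [-82.76, 87.17], [-180, 180]. Speed limits (degrees/s): [127.2, 127.2, 147.25, 180, 180, 180].

INTERFACE

Orientations are given as [roll, pitch, yaw] about the fixed x, y, z axes, in that order (R = Rz(yaw) Ry(pitch) Rx(roll)).
In Python, from workcell import get_obs, camera, calibration, job_done, recognise, cut_out, mark_of, grasp_offset gives the robot as it stands.
- The arm moves only by the tool servo_tool, never from a script. Its argument "moves" is a list of rows, each a list of 3 entries, a list of its own where there are three numbers: the turn, a rotation vector about the tool's x, y, z in degrees, then the shift along the tool's x, y, z in m, then the opening in per cent of the stroke, from 0 (shut) to 100 (fully open). In form: [[[ax, ay, az], [x, y, z], claw], ...]. A call has 1 to 12 rows; each row shifts and turns the commanded pose from where the row before left it, along the tool's axes as they then stand; what a row does not reach is not made up. A row lasts 1/10 s, in which the tool goes at most 50 mm and 8.59 degrees, less where a joint would pass 70% of its speed; a pose out of reach is approached as far as the arm can. A call is refused whole if a number of a shift passes 0.05 or a number of a turn 8.59, either way. A call with a gripper value outside its range is refused whole. The fingers move at their own pace and stop on an object; "force" is the grip in N (left out, the last holds). Time passes only in rows, so rows that do not move let the fingers close. It gives the time, the measured TCP pose, the force, the opening and the grip force at its end, in the units of the state.
- get_obs(): the state, without advancing time (a new reading comes with each control period).
- camera(name): name is "scene" or "top" or "wrist"; returns (picture, depth): 480x640x3 uint8, red, green, blue; 480x640 float32, m along the optical axis (not along the pixel's ray), 0 where there is no reading.
- calibration(name): a dict with "camera_matrix" (3x3 intrinsics, pixels), "R" (3x3) and "t" (3): a world point X has camera coordinates R X + t. Camera axes: x right, y down, z forward; pixel columns grow to the right and rows downward; lengths in m; the calibration is good to about 2 mm. A picture is of the moment at which its call begins: read the wrist's pose just before it. calibration takes no time and is no camera call; for the wrist camera it gives the pose at the moment of the call.
- job_done(): hands the job in; it is judged then, once.
Trained networks look in the newest picture that a camera, given by its name, has taken for a name from the list of things; names that differ only in an ending like _2 or _b are one class to them, and where a whole thing is asked for, a point or a joint stands for the part that bears it (a point fixed in the world has none). Each returns a list of dicts, best first, with "score" (0 to 1); they miss things now and then, are a little off and sometimes report something else, mostly with a low value. They report only what shows in the picture. A call takes as long as a camera call.
- recognise(name, camera): "xyz" ([x, y, z] in m, in the coordinates of the camera as it stood for that picture, good to about 4 mm: the middle of the surface that is visible of it).
- cut_out(name, camera): "mask" (480x640 bool, what is visible of it).
- mark_of(name, camera): "xyz" ([x, y, z] in m, in the coordinates of the camera as it stood for that picture, good to about 4 mm: a listed point, or the origin of a listed thing).
The state is a dict: "time": time; "q": joint angles; "qd": joint speeds; "joint_efforts": joint torques, N m; "ee_pos": TCP position; "tcp_rot": TCP orientation; "wrist_force": force on the tool from outside, world axes, zero at the start; "torque": the same for the moment, N m; "opening": finger opening in m; "grasp_force": force on a finger pad.
Only numpy, scipy, OpenCV 4.12 (cv2) and the standard library are available. Lean on these libraries where they do the work, as an engineer would, in place of code of your own. Each camera call takes 0.05 s, during which the arm holds its last target. There are 200 camera calls.

TASK

Turn the red latch on the roof of the holding bay its full quarter-turn, hook the yellow tab to drop the door fully open, then use the pan pusher, not the hand, to slide the amber pan on the track into the bay, keeping it snug and square against the fence all the way. Push it in until you feel it meet the hidden sprung depth stop, press it firmly against the spring for a moment without ramming it, then put the pusher back down on the table, clear of the track and the pan. Do not disturb the other things.

Things in the scene. Friction and masses are not known exactly. Their poses are not given: they have to be found in the camera images.
- station: Fixed steel holding bay with its infeed track. Origin at table level on the bay's mouth line, mid-track; +x = feed direction (into the bay), y across the track, z up; 'station' numbers below are in this frame, mm. Cabinet x 0 to 200, y -120 to 120, flat roof at z 130; opening y -62 to 53, from the floor at z 17 to z 118.
- deck_mid (a point): Middle of the infeed deck's top, station (-228, 0, 20). Deck: station x -310 to -145, y -73 to 62, top at z 20. From x -145 to the mouth (x 0) there is a gap, which the open door bridges.
- fence_mid (a point): Upper edge of the straight fence rail's face, station (-155, 50, 50). The face is the plane station y = 50, from x -310 to 0, on the +y side of the track; rail top at z 53, 12 thick.
- stop_shallow (a point): Station (115, 0, 45): shallowest place of the depth stop's face inside the bay, out of sight. The stop is set differently each time: its face is from here to 30 mm deeper, found only by feel. The face is a sprung buffer: it yields from about 4 N, 1.2 N more per mm, for 12 mm, then is rigid. Sliding the pan takes 1.5 to 4.5 N, so a firm press is about 10 to 15 N of push.
- latch (a joint): Angle (rad) of the quarter-turn cam latch on the roof: near 0 = locked (its arm reaches over the door's dark latch tab, its nose hangs in front of it), 1.57 = fully turned, at a rigid stop. Turns anticlockwise seen from above, stiffly (0.22 N m friction), and stays where it is left. The door is free from about 0.5.
- latch_axis (a point): On the latch's upright axis, station (42, -45, 162), half-way up the wing. Its x axis points along the red wing and turns with it.
- wing_end (a point): Outer end of the red wing handle, half-way up, 50 from the axis. The wing is an upright blade 10 thick, 28 high (z 148 to 176), reaching 50 from the axis here and 16 on the other side, where the cam arm (12 wide) goes on to 67. Locked, it points to station +x; turning carries this end towards station +y. Free for 60 on either side.
- door (a joint): Angle (rad) of the steel drop-down door: 0 = shut (upright), 1.57 = open, lying level as a bridge, top at z 18.5. Hinge line along y at station x 0, z 18.5. Shut, it spans station x -8 to 0, y -69 to 49; 112 high, plus two tabs to 137 above the hinge. It stays shut by friction when unlatched; pulled past about 0.6 rad it sinks open by itself in about 2 s.
- pull_tab (a point): Middle of the upper edge of the door's yellow pull tab, which stands 25 above the roof when shut; 42 wide (station y 5 to 47), 8 thick. It can be hooked by a fingertip put down behind it, over the roof.
- pan: Open amber plastic pan, 110 long (its x, feed direction) by 100 wide (y) by 55 high, walls 4, about 0.4 kg; origin under its centre. It starts on the deck, a few mm from the fence. Against the fence its centre is at station y 0. Touching the depth stop, its centre is 55 short of the stop's face.
- pusher: The pan pusher, 0.25 kg, stands upright on the table: black square handle 26 by 26, 100 high, and a low white foot along its +x that ends in a flat face 46 wide, 2 to 36 high, 100 ahead of the handle's axis. Origin under the handle.
- pusher_grip (a point): Place to grip the pusher: on the handle's axis, 75 above its underside. Axes as the pusher's.
- pusher_mid (a point): Middle of the handle, 50 above its underside.
- pusher_face (a point): Middle of the pusher's flat front face, 19 above its underside.
- sauce_bottle: Bystander: yellow bottle with red cap, 56 across, 170 high; origin under it.
- spare_pan: Bystander: a second amber pan, 110 by 100 by 55, standing on the table; origin under it.
- shaker: Bystander: metal shaker, 52 across, 100 high; origin under it.
- steel_cup: Bystander: steel cup, 76 across, 90 high; origin under it.
- spatula: Bystander: spatula lying on the table; origin under it.
- timer: Bystander: white kitchen timer 40 by 60 by 35 on the rear of the cabinet roof; origin under it.
- sauce_bowl: Bystander: white bowl, 100 across, 45 high; origin under it.

How it is judged:
By the outcome, as a careful person would: the job done as asked, in the order asked, and still so for the second after the job is handed in, with the robot touching nothing.
It also fails if it takes over 72 s, if anything falls off the work surface, if the arm or the gripper's body presses on something with over 40 N, if the wrist force passes 120 N, or if a joint passes its speed limit or range.

## Working session

There is one attempt and no reset: what is moved stays moved. The work goes in short steps, Python scripts to look and compute and a tool call to move; the robot and the scene stay as the last step left them, time stands still between calls to the robot, and variables do not carry over. Pictures are saved under pics/ and viewed, at most 10 in all, crops included, and the job is handed in when it is done.

Besides the shell and the picture viewer there is one more tool, called as name(argument=value, ...), one argument or row to a line, values as JSON. servo_tool: Moves the arm, as the interface text tells. Its arguments: {"type":"object","properties":{"moves":{"type":"array"},"force":{"type":"number"}},"required":["moves"]}

```bash
ls; mkdir -p pics; cat > h.py <<'E'
import numpy as np, cv2
from workcell import *
from scipy.spatial.transform import Rotation as Ro
def snap(c,fn=None):
    cal=calibration(c); im,d=camera(c)
    if fn: cv2.imwrite('pics/'+fn,im[:,:,::-1])
    return im,d,cal
def w(xyz,cal): return np.array(cal['R']).T@(np.array(xyz)-np.array(cal['t']))
E
python3 - <<'E'
from h import *
o=get_obs(); print({k:np.round(v,3) for k,v in o.items()}, grasp_offset)
for c in ['scene','top']:
    im,d,cal=snap(c,c+'0.png')
    for n in ['deck_mid','fence_mid','stop_shallow','latch_axis','wing_end','pull_tab','pan','pusher','pusher_grip','pusher_face','sauce_bottle','spare_pan','shaker','steel_cup','spatula','timer','sauce_bowl']:
        r=mark_of(n,c)
        print(c,n,[(np.round(w(x['xyz'],cal),3).tolist(),round(float(x['score']),2)) for x in r[:2]])
E
```

```text
pics
{'time': np.float64(0.0), 'q': array([-7.5516e+01,  5.0120e+00,  1.0035e+01,  9.5098e+01, -2.0000e-03,
        8.9999e+01]), 'qd': array([-0.073,  0.103,  0.009,  0.005,  0.059,  0.039]), 'joint_efforts': array([ 3.0000e-03, -5.2039e+01,  4.6480e+01,  1.7000e-02,  0.0000e+00,
        0.0000e+00]), 'ee_pos': array([ 0.137, -0.532,  0.231]), 'tcp_rot': array([-1.79925e+02,  2.00000e-03,  1.44840e+01]), 'wrist_force': array([ 0.652,  0.239, -0.014]), 'torque': array([ 0.006,  0.048, -0.015]), 'grasp_force': np.float64(0.0), 'opening': np.float64(0.085)} 0.0187
scene deck_mid []
scene fence_mid [([0.568, 0.059, 0.047], 0.79)]
scene stop_shallow []
scene latch_axis [([0.496, -0.146, 0.162], 0.92), ([0.454, 0.419, 0.073], 0.64)]
scene wing_end [([0.509, -0.194, 0.161], 0.62), ([0.77, -0.173, -0.003], 0.59)]
scene pull_tab [([0.566, -0.093, 0.158], 0.65)]
scene pan [([0.499, 0.121, 0.021], 0.9)]
scene pusher [([0.459, 0.416, 0.005], 0.82)]
scene pusher_grip [([0.45, 0.419, 0.073], 0.64)]
scene pusher_face [([0.463, 0.322, 0.017], 0.96)]
scene sauce_bottle [([0.764, 0.199, -0.002], 0.87
[... 645 characters left out ...]
([0.508, -0.197, 0.163], 0.82)]
top pull_tab [([0.56, -0.096, 0.149], 0.58)]
top pan [([0.512, 0.121, 0.018], 0.79), ([0.769, -0.175, 0.0], 0.21)]
top pusher [([0.455, 0.413, -0.003], 0.65)]
top pusher_grip [([0.451, 0.416, 0.071], 0.96), ([0.769, 0.025, -0.004], 0.53)]
top pusher_face [([0.463, 0.318, 0.017], 0.79), ([0.565, 0.057, 0.051], 0.41)]
top sauce_bottle [([0.764, 0.198, -0.003], 0.68)]
top spare_pan [([0.77, 0.019, -0.001], 0.68)]
top shaker [([0.768, -0.172, 0.004], 0.58)]
top steel_cup [([0.546, -0.538, -0.001], 0.8)]
top spatula [([0.409, -0.536, -0.0], 0.77)]
top timer [([0.598, -0.262, 0.127], 0.87), ([0.409, -0.536, 0.0], 0.53)]
top sauce_bowl [([0.699, 0.362, 0.003], 0.65)]
```

View pics/scene0.png

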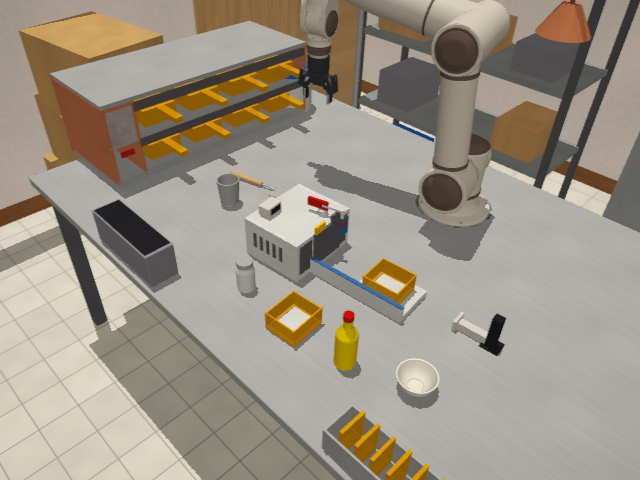

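View pics/top0.png

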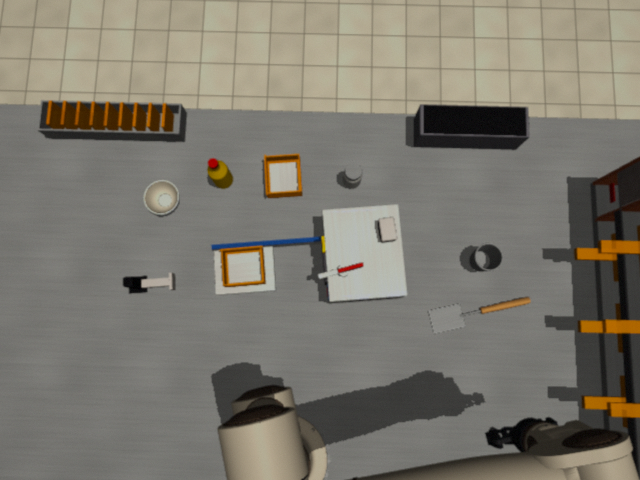

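```bash
python3 - <<'E'
from h import *
# world points by depth from both cameras; rail top, roof, deck plane rectangles
for c in ['top','scene']:
    im,d,cal=snap(c); K=np.array(cal['camera_matrix']);R=np.array(cal['R']);t=np.array(cal['t'])
    v,u=np.mgrid[0:480,0:640]; P=np.stack([(u-K[0,2])/K[0,0]*d,(v-K[1,2])/K[1,1]*d,d],-1)
    W=(P-t)@R; ok=d>0
    np.savez(c+'.npz',W=W,im=im)
    print(c,'campos',-R.T@t)
    for n,(z0,z1,x0,x1,y0,y1) in dict(roof=(.126,.134,.3,.75,-.4,-.05),rail=(.050,.056,.5,.65,-.1,.25),deck=(.016,.024,.35,.65,0.03,.25),panrim=(.071,.079,.35,.6,0,.25),handle=(.095,.106,.35,.55,.3,.5),foot=(.03,.045,.35,.6,.28,.5)).items():
        m=ok&(W[...,2]>z0)&(W[...,2]<z1)&(W[...,0]>x0)&(W[...,0]<x1)&(W[...,1]>y0)&(W[...,1]<y1)
        p=W[m]
        if len(p)<20: print(n,len(p)); continue
        r=cv2.minAreaRect((p[:,:2]*1000).astype(np.float32))
        print(n,len(p),'z',np.round(np.median(p[:,2]),4),'rect',[np.round(a,1) for a in r], np.round(cv2.boxPoints(r),0).tolist())
E
```

```text
top campos [ 0.34258972 -0.09542299  1.578611  ]
roof 5079 z 0.1298 rect [array([ 544.6, -199. ]), array([240.5, 208.4]), np.float64(6.0)] [[414.0, -108.0], [436.0, -315.0], [675.0, -290.0], [653.0, -83.0]]
rail 350 z 0.0528 rect [array([545.3,  56.6]), array([ 72.5, 301.1]), np.float64(5.4)] [[495.0, 203.0], [523.0, -97.0], [595.0, -90.0], [567.0, 210.0]]
deck 947 z 0.0201 rect [array([501.2, 114.1]), array([124.1, 180.9]), np.float64(6.0)] [[430.0, 197.0], [449.0, 18.0], [572.0, 31.0], [553.0, 211.0]]
panrim 211 z 0.0746 rect [array([507.2, 120.6]), array([100.7, 113.7]), np.float64(6.6)] [[451.0, 171.0], [464.0, 58.0], [564.0, 70.0], [551.0, 183.0]]
handle 77 z 0.1002 rect [array([454.9, 414.2]), array([25.3, 25.6]), np.float64(8.2)] [[441.0, 425.0], [444.0, 400.0], [469.0, 403.0], [466.0, 429.0]]
foot 92 z 0.0339 rect [array([464.6, 361.9]), array([44.4, 93.6]), np.float64(0.0)] [[442.0, 409.0], [442.0, 315.0], [487.0, 315.0], [487.0, 409.0]]
scene campos [1.42105133 0.72972846 1.06134281]
roof 2434 z 0.1291 rect [array([ 546.1, -194.8]), array([248.7, 212.4]), np.float64(5.4)] [[412.0, -101.0], [432.0, -312.0], [680.0, -289.0], [660.0, -77.0]]
rail 451 z 0.0522 rect [array([538.4,  44. ]), array([143.3, 317.3]), np.float64(14.8)] [[429.0, 179.0], [510.0, -128.0], [648.0, -91.0], [567.0, 216.0]]
deck 439 z 0.0194 rect [array([509.7, 115.9]), array([141.3, 185.2]), np.float64(5.8)] [[430.0, 201.0], [449.0, 17.0], [589.0, 31.0], [571.0, 215.0]]
panrim 224 z 0.0737 rect [array([508.3, 123.3]), array([106.5, 116.8]), np.float64(7.0)] [[448.0, 175.0], [463.0, 59.0], [568.0, 72.0], [554.0, 188.0]]
handle 85 z 0.0991 rect [array([455.6, 418.7]), array([30.3, 25.7]), np.float64(4.5)] [[439.0, 430.0], [441.0, 405.0], [472.0, 407.0], [470.0, 433.0]]
foot 110 z 0.0349 rect [array([459.8, 375.9]), array([ 49.3, 113.4]), np.float64(6.1)] [[429.0, 430.0], [441.0, 317.0], [490.0, 322.0], [478.0, 435.0]]
```

servo_tool(
  moves=[
    [[0,0,0],[0.0405,-0.0224,-0.006],100],
    [[0,0,0],[0.0405,-0.0224,-0.006],100],
    [[0,0,0],[0.0405,-0.0224,-0.006],100],
    [[0,0,0],[0.0405,-0.0224,-0.006],100],
    [[0,0,0],[0.0405,-0.0224,-0.006],100],
    [[0,0,0],[0.0405,-0.0224,-0.006],100],
    [[0,0,0],[0.0405,-0.0224,-0.006],80],
    [[0,0,0],[0.0405,-0.0224,-0.006],60],
    [[0,0,0],[0.0405,-0.0224,-0.006],40],
    [[0,0,0],[0.0405,-0.0224,-0.006],40],
    [[0,0,-8],[0,0,0],40],
    [[0,0,-8],[0,0,0],40],
  ],
)

```text
time: 3.1
ee_pos: [0.4747, -0.213, 0.2911]
tcp_rot: [-180.0, 0.0, 31.0]
wrist_force: [-0.1, 0.4, 0.1]
opening: 0.0343
grasp_force: 0.0
```

```bash
python3 - <<'E'
from h import *
o=get_obs(); print({k:np.round(o[k],3) for k in ['time','q','ee_pos','tcp_rot','wrist_force']})
im,d,cal=snap('wrist','wrist1.png')
for n in ['latch_axis','wing_end','pull_tab','timer']:
    print(n,[(np.round(w(x['xyz'],cal),4).tolist(),round(float(x['score']),2)) for x in mark_of(n,'wrist')[:2]])
m=cut_out('latch','wrist')
K=np.array(cal['camera_matrix']);R=np.array(cal['R']);t=np.array(cal['t'])
v,u=np.mgrid[0:480,0:640]; P=np.stack([(u-K[0,2])/K[0,0]*d,(v-K[1,2])/K[1,1]*d,d],-1); W=(P-t)@R
def rect(p,n):
    r=cv2.minAreaRect((p[:,:2]*1000).astype(np.float32)); print(n,len(p),np.round(np.median(p[:,2]),4),[np.round(a,1) for a in r],np.round(cv2.boxPoints(r),0).tolist())
ok=(d>0)
for n,a,b in [('wingtop',.172,.180),('tabs',.150,.160),('roof',.125,.134)]:
    mm=ok&(W[...,2]>a)&(W[...,2]<b)&(abs(W[...,0]-.54)<.2)&(W[...,1]<-.05)
    if mm.sum()>20: rect(W[mm],n)
E
```

```text
{'time': np.float64(3.1), 'q': array([-2.41660e+01,  2.70400e+00,  1.44340e+01,  1.01743e+02,
       -1.00000e-03,  1.24876e+02]), 'ee_pos': array([ 0.475, -0.213,  0.291]), 'tcp_rot': array([-1.7999e+02,  8.0000e-03,  3.0959e+01]), 'wrist_force': array([-0.087,  0.447,  0.085])}
latch_axis [([0.4912, -0.1483, 0.1634], 0.66)]
wing_end [([0.511, -0.1954, 0.1673], 0.59)]
pull_tab [([0.5571, -0.096, 0.1529], 0.81)]
timer [([0.6029, -0.255, 0.1284], 0.82)]
wingtop 1487 0.1764 [array([ 498.9, -163.7]), array([10.2, 65.9]), np.float64(16.9)] [[484.0, -134.0], [504.0, -197.0], [513.0, -194.0], [494.0, -131.0]]
tabs 1931 0.1559 [array([ 556.4, -167.3]), array([101.4, 214.3]), np.float64(25.5)] [[465.0, -92.0], [557.0, -286.0], [648.0, -242.0], [556.0, -49.0]]
roof 64335 0.1306 [array([ 544.3, -196.7]), array([241.3, 208.8]), np.float64(5.9)] [[414.0, -105.0], [435.0, -313.0], [675.0, -288.0], [654.0, -81.0]]
```

View pics/wrist1.png

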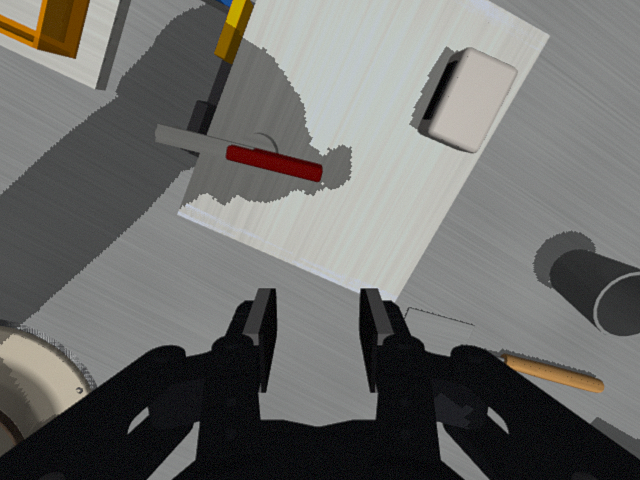

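servo_tool(
  moves=[
    [[0,0,0],[0.0423,-0.0143,0],40],
    [[0,0,-8.44],[0,0,0],40],
    [[0,0,-8.44],[0,0,0],40],
    [[0,0,-8.44],[0,0,0],40],
    [[0,0,-8.44],[0,0,0],40],
    [[0,0,-8.44],[0,0,0],40],
    [[0,0,-8.44],[0,0,0],40],
    [[0,0,-8.44],[0,0,0],40],
    [[0,0,-8.44],[0,0,0],40],
    [[0,0,-8.44],[0,0,0],40],
    [[0,0,0],[0,0,0.04],40],
    [[0,0,0],[0,0,0.04],40],
  ],
)

```text
time: 4.6
ee_pos: [0.5033, -0.1812, 0.2112]
tcp_rot: [179.9, 0.1, 106.3]
wrist_force: [0.2, -0.2, -0.6]
opening: 0.0345
grasp_force: 0.0
```

servo_tool(
  moves=[
    [[0,0,0],[0,0,0.035],40],
    [[0,0,0],[0,0,0.03],40],
    [[0,0,0],[0,0,0],22],
    [[0,0,0],[0,0,0],22],
    [[0,0,-8],[0.0003,0.0046,0],22],
    [[0,0,-8],[0.0003,0.0046,0],22],
    [[0,0,-8],[0.0003,0.0046,0],22],
    [[0,0,-8],[0.0003,0.0046,0],22],
    [[0,0,-8],[0.0003,0.0046,0],22],
    [[0,0,-8],[0.0003,0.0046,0],22],
    [[0,0,-8],[0.0003,0.0046,0],22],
    [[0,0,-8],[0.0003,0.0046,0],22],
  ],
)

```text
time: 5.8
ee_pos: [0.5271, -0.1559, 0.1488]
tcp_rot: [-179.8, 0.2, 170.6]
wrist_force: [-0.3, -6.7, -3.4]
opening: 0.0189
grasp_force: 3.2
```

servo_tool(
  moves=[
    [[0,0,-6],[0.0003,0.0046,0],22],
    [[0,0,-6],[0.0003,0.0046,0],22],
    [[0,0,-4],[0.0003,0.004,0],22],
    [[0,0,0],[0.0003,0.0015,0],22],
    [[0,0,0],[0.0003,0.001,0],22],
  ],
)

```text
time: 6.3
ee_pos: [0.5273, -0.1401, 0.1493]
tcp_rot: [-179.8, 0.3, -173.6]
wrist_force: [5.5, -4.6, -1.0]
opening: 0.0189
grasp_force: 2.9
```

servo_tool(
  moves=[
    [[0,0,0],[0,0.001,0],22],
    [[0,0,0],[0,0.001,0],22],
  ],
)

```text
time: 6.5
ee_pos: [0.5272, -0.1395, 0.1494]
tcp_rot: [-179.6, 0.3, -173.7]
wrist_force: [5.9, -16.0, -3.4]
opening: 0.0186
grasp_force: 8.6
```

servo_tool(
  moves=[
    [[0,0,0],[0,0.001,0],22],
    [[0,0,0],[0,0.001,0],22],
  ],
)

```text
time: 6.7
ee_pos: [0.5272, -0.1393, 0.1495]
tcp_rot: [-179.4, 0.3, -173.8]
wrist_force: [7.4, -26.3, -5.3]
opening: 0.0188
grasp_force: 13.6
```

servo_tool(
  moves=[
    [[0,0,0],[0,-0.006,0],30],
    [[0,0,0],[0,0,-0.04],30],
    [[0,0,0],[0,0,-0.01],0],
    [[0,0,0],[-0.038,0.02,0],0],
    [[0,0,0],[0,0,0],0],
    [[0,0,0],[0,0,0],0],
  ],
)

```text
time: 7.3
ee_pos: [0.5618, -0.1164, 0.1974]
tcp_rot: [-180.0, 0.1, -173.5]
wrist_force: [0.0, -1.3, -0.6]
opening: -0.0002
grasp_force: 0.0
```

```bash
python3 - <<'E'
from h import *
o=get_obs(); print({k:np.round(o[k],3) for k in ['time','q','ee_pos','tcp_rot','wrist_force','opening']})
im,d,cal=snap('wrist','wrist2.png')
for n in ['latch_axis','wing_end','pull_tab','timer']:
    print(n,[(np.round(w(x['xyz'],cal),4).tolist(),round(float(x['score']),2)) for x in mark_of(n,'wrist')[:2]])
K=np.array(cal['camera_matrix']);R=np.array(cal['R']);t=np.array(cal['t'])
v,u=np.mgrid[0:480,0:640]; P=np.stack([(u-K[0,2])/K[0,0]*d,(v-K[1,2])/K[1,1]*d,d],-1); W=(P-t)@R
def rect(p,n):
    r=cv2.minAreaRect((p[:,:2]*1000).astype(np.float32)); print(n,len(p),np.round(np.median(p[:,2]),4),[np.round(a,1) for a in r],np.round(cv2.boxPoints(r),0).tolist())
for n,c in [('red',(im[...,0]>90)&(im[...,1]<50)),('yel',(im[...,0]>120)&(im[...,1]>110)&(im[...,2]<70))]:
    mm=c&(d>0)&(W[...,2]>.15)&(W[...,2]<.18)
    if mm.sum()>20: rect(W[mm],n)
E
```

```text
{'time': np.float64(7.3), 'q': array([-1.1708e+01,  7.6020e+00,  9.1700e+00,  9.1501e+01,  5.0000e-03,
       -1.8192e+01]), 'ee_pos': array([ 0.562, -0.116,  0.197]), 'tcp_rot': array([-1.79984e+02,  6.50000e-02, -1.73517e+02]), 'wrist_force': array([ 0.006, -1.289, -0.561]), 'opening': np.float64(-0.0)}
latch_axis [([0.4885, -0.1461, 0.1628], 0.97)]
wing_end [([0.5465, -0.1433, 0.1641], 0.6)]
pull_tab [([0.5605, -0.0971, 0.1499], 0.92)]
timer [([0.6025, -0.2517, 0.1307], 0.66)]
red 3260 0.1765 [array([ 510.7, -145.6]), array([65.3,  9.4]), np.float64(6.0)] [[478.0, -144.0], [479.0, -154.0], [544.0, -147.0], [543.0, -138.0]]
```

servo_tool(
  moves=[
    [[0,0,0],[0,-0.003,0.03],0],
    [[0,0,0],[0,0,0.03],0],
    [[0,0,0],[0,0.006,0],0],
    [[0,0,0],[0,0.008,0],0],
    [[0,0,0],[0,0.008,0],0],
    [[0,0,0],[0,0.008,0],0],
    [[0,0,0],[0,0.008,0],0],
  ],
)

```text
time: 8.25
ee_pos: [0.5576, -0.0811, 0.1376]
tcp_rot: [-180.0, 0.1, -173.5]
wrist_force: [-0.9, -0.6, -0.4]
opening: -0.0004
grasp_force: 0.2
```

servo_tool(
  moves=[
    [[0,0,0],[0,0.0075,0.0028],0],
    [[0,0,0],[0,0.0075,0.0028],0],
    [[0,0,0],[0,0.0075,0.0028],0],
    [[0,0,0],[0,0.0075,0.0028],0],
    [[0,0,0],[0,0.0075,0.0028],0],
    [[0,0,0],[0,0.0075,0.0028],0],
    [[0,0,0],[0,0.006,0.003],0],
    [[0,0,0],[0,0.005,0.003],0],
    [[0,0,0],[0,0.004,0.003],0],
    [[0,0,0],[0,0,0],0],
  ],
)

```text
time: 9.25
ee_pos: [0.5502, -0.0219, 0.11]
tcp_rot: [180.0, -0.0, -173.5]
wrist_force: [0.3, 0.1, 0.2]
opening: -0.0002
grasp_force: 0.0
```

```bash
python3 - <<'E'
from h import *
im,d,cal=snap('scene','scene2.png')
cv2.imwrite('pics/scene2c.png',cv2.resize(im[150:400,200:540,::-1],None,fx=2,fy=2))
print([(np.round(w(x['xyz'],cal),4).tolist(),round(float(x['score']),2)) for x in mark_of('pull_tab','scene')[:2]])
E
```

```text
[([0.5522, 0.0236, 0.0817], 0.92)]
```

View pics/scene2c.png

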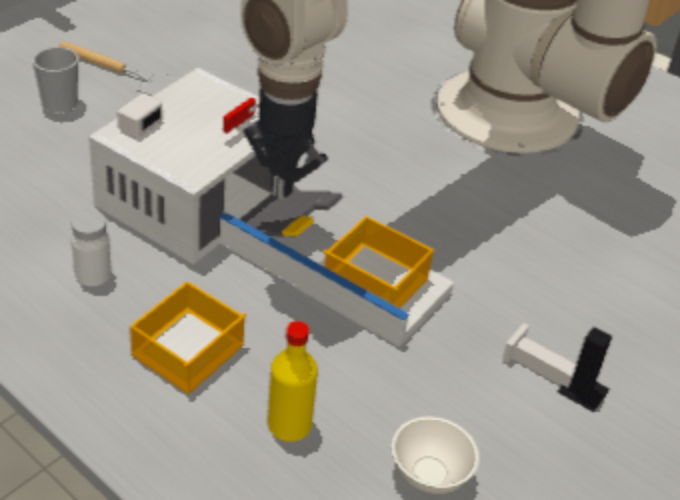

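servo_tool(
  moves=[
    [[0,0,0],[0,0,-0.047],0],
    [[0,0,0],[0,0,-0.047],0],
    [[0,0,0],[0,0,-0.047],50],
    [[0,0,0],[-0.0032,0.0479,0],80],
    [[0,0,0],[-0.0032,0.0479,0],80],
    [[0,0,0],[-0.0032,0.0479,0],80],
    [[0,0,0],[-0.0032,0.0479,0],80],
    [[0,0,0],[-0.0032,0.0479,0],80],
    [[0,0,0],[-0.0032,0.0479,0],80],
    [[0,0,0],[-0.0032,0.0479,0],80],
    [[0,0,0],[-0.0032,0.0479,0],80],
    [[0,0,0],[-0.0032,0.0479,0],80],
  ],
)

```text
time: 10.55
ee_pos: [0.5305, 0.411, 0.2518]
tcp_rot: [180.0, 0.0, -173.6]
wrist_force: [0.9, -1.0, -0.0]
opening: 0.0687
grasp_force: 0.0
```

```bash
cat >> h.py <<'E'
def cloud(c,fn=None):
    im,d,cal=snap(c,fn); K=np.array(cal['camera_matrix']);R=np.array(cal['R']);t=np.array(cal['t'])
    v,u=np.mgrid[0:480,0:640]; P=np.stack([(u-K[0,2])/K[0,0]*d,(v-K[1,2])/K[1,1]*d,d],-1); W=(P-t)@R
    W[d<=0]=9; return im,W,cal
def rect(W,n,z,x,y):
    m=(W[...,2]>z[0])&(W[...,2]<z[1])&(W[...,0]>x[0])&(W[...,0]<x[1])&(W[...,1]>y[0])&(W[...,1]<y[1]); p=W[m]
    if len(p)<20: print(n,len(p)); return
    r=cv2.minAreaRect((p[:,:2]*1000).astype(np.float32)); print(n,len(p),np.round(np.median(p[:,2]),4),[np.round(a,1) for a in r],np.round(cv2.boxPoints(r),0).tolist())
E
python3 - <<'E'
from h import *
o=get_obs(); print({k:np.round(o[k],3) for k in ['time','q','ee_pos','tcp_rot','wrist_force','opening']})
im,W,cal=cloud('wrist','wrist3.png')
for n in ['pusher','pusher_grip','pusher_face']:
    print(n,[(np.round(w(x['xyz'],cal),4).tolist(),round(float(x['score']),2)) for x in mark_of(n,'wrist')[:2]])
rect(W,'handle',(.094,.106),(.4,.52),(.36,.47))
rect(W,'foot',(.028,.05),(.4,.52),(.3,.43))
rect(W,'base',(.005,.027),(.4,.52),(.3,.47))
rect(W,'face',(.031,.05),(.4,.52),(.305,.33))
rect(W,'pan',(.071,.079),(.4,.58),(.04,.2))
im,W,cal=cloud('top')
rect(W,'door',(.012,.0225),(.42,.62),(-.08,.03))
rect(W,'pan',(.071,.079),(.4,.58),(.04,.2))
E
```

```text
{'time': np.float64(10.55), 'q': array([ 3.77700e+01,  2.37080e+01,  3.49360e+01,  1.01189e+02,
       -6.00000e-03,  3.13480e+01]), 'ee_pos': array([0.53 , 0.411, 0.252]), 'tcp_rot': array([ 1.79985e+02,  3.60000e-02, -1.73578e+02]), 'wrist_force': array([ 0.893, -0.961, -0.035]), 'opening': np.float64(0.069)}
pusher [([0.4546, 0.4159, 0.0003], 0.78)]
pusher_grip [([0.4551, 0.4175, 0.076], 0.79)]
pusher_face [([0.4612, 0.3211, 0.0201], 0.94)]
handle 1234 0.1004 [array([453.7, 418.6]), array([25.8, 25.5]), np.float64(6.6)] [[439.0, 430.0], [442.0, 405.0], [468.0, 407.0], [465.0, 433.0]]
foot 663 0.0362 [array([459.6, 362. ]), array([45.9, 86.6]), np.float64(5.5)] [[433.0, 403.0], [441.0, 317.0], [487.0, 321.0], [478.0, 407.0]]
base 1889 0.0261 [array([457. , 386.8]), array([ 45.8, 121.3]), np.float64(5.7)] [[428.0, 445.0], [440.0, 324.0], [486.0, 329.0], [474.0, 449.0]]
face 547 0.0364 [array([463.4, 323. ]), array([45.9,  8.3]), np.float64(5.4)] [[440.0, 325.0], [441.0, 317.0], [487.0, 321.0], [486.0, 329.0]]
pan 1572 0.0753 [array([503.4, 157.2]), array([100. ,  49.1]), np.float64(7.1)] [[451.0, 175.0], [457.0, 127.0], [556.0, 139.0], [550.0, 188.0]]
door 1346 0.0177 [array([518.8, -25.9]), array([125.3, 109.7]), np.float64(2.2)] [[454.0, 26.0], [458.0, -83.0], [584.0, -78.0], [579.0, 31.0]]
pan 188 0.0744 [array([507.6, 119.4]), array([100.9, 117.1]), np.float64(6.4)] [[451.0, 172.0], [464.0, 56.0], [564.0, 67.0], [551.0, 183.0]]
```

View pics/wrist3.png

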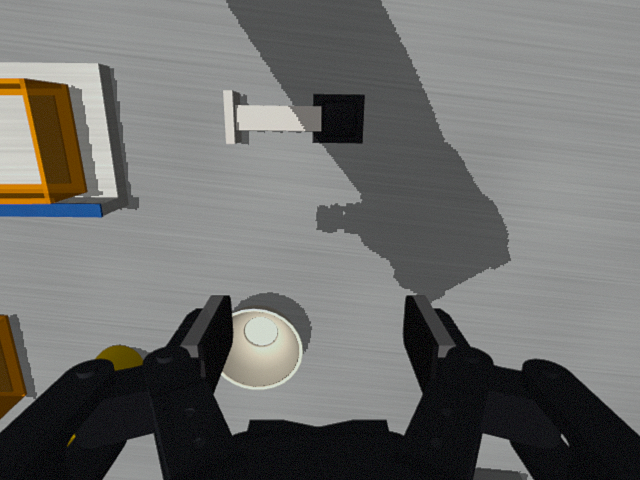

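servo_tool(
  moves=[
    [[0,0,0.45],[0.0378,0.0078,0],80],
    [[0,0,0],[0.0378,0.0078,0],80],
    [[0,0,0],[0,0,0.045],80],
    [[0,0,0],[0,0,0.045],80],
    [[0,0,0],[0,0,0.045],70],
    [[0,0,0],[0,0,0.04],70],
    [[0,0,0],[0,0,0.025],70],
    [[0,0,0],[0,0,0],70],
  ],
)

```text
time: 11.6
ee_pos: [0.4528, 0.4136, 0.0483]
tcp_rot: [-179.8, -0.2, -174.1]
wrist_force: [0.5, 0.5, 0.4]
opening: 0.0597
grasp_force: 0.0
```

servo_tool(
  force=110,
  moves=[
    [[0,0,0],[0,0.004,-0.003],70],
    [[0,0,0],[0,0,0],20],
    [[0,0,0],[0,0,0],20],
    [[0,0,0],[0,0,0],20],
    [[0,0,0],[0,0,0],20],
  ],
)

```text
time: 12.1
ee_pos: [0.4543, 0.4211, 0.0567]
tcp_rot: [179.9, 0.2, -174.0]
wrist_force: [0.1, -1.9, 6.4]
opening: 0.025
grasp_force: 107.7
```

servo_tool(
  moves=[
    [[0,0,0],[0,0,-0.035],20],
    [[0,0,0],[0.035,0,-0.015],20],
    [[0,0,0],[0.0348,-0.01,0],20],
    [[0,0,0],[0,-0.04,0],20],
    [[0,0,0],[0,-0.04,0],20],
    [[0,0,0],[0,-0.04,0],20],
    [[0,0,0],[0,-0.04,0],20],
    [[0,0,0],[0,-0.04,0],20],
    [[0,0,0],[0,0,0.015],20],
    [[0,0,0],[0,0,0.01],20],
    [[0,0,0],[0,0,0],20],
    [[0,0,0],[0,0,0],20],
  ],
)

```text
time: 13.3
ee_pos: [0.4056, 0.2052, 0.0793]
tcp_rot: [-180.0, -0.0, -173.9]
wrist_force: [0.0, 0.2, -2.4]
opening: 0.0249
grasp_force: 109.3
```

```bash
python3 - <<'E'
from h import *
o=get_obs(); print({k:np.round(o[k],4) for k in ['time','ee_pos','tcp_rot','wrist_force','torque','opening']})
im,W,cal=cloud('wrist','wrist4.png')
rect(W,'foot',(.045,.08),(.37,.47),(.08,.17))
rect(W,'footbar',(.04,.08),(.37,.4455),(.08,.135))
for n in ['pusher_face','pan']:
    print(n,[(np.round(w(x['xyz'],cal),4).tolist(),round(float(x['score']),2)) for x in mark_of(n,'wrist')[:2]])
im,W,cal=cloud('top')
rect(W,'foot',(.045,.07),(.37,.45),(.08,.17))
for n in ['pusher_face','pan']:
    print(n,[(np.round(w(x['xyz'],cal),4).tolist(),round(float(x['score']),2)) for x in mark_of(n,'top')[:2]])
E
```

```text
{'time': np.float64(13.3), 'ee_pos': array([0.4056, 0.2052, 0.0793]), 'tcp_rot': array([-1.799949e+02, -4.240000e-02, -1.739296e+02]), 'wrist_force': array([ 1.0000e-03,  2.4570e-01, -2.3911e+00]), 'torque': array([ 0.0735,  0.0159, -0.0323]), 'opening': np.float64(0.0249)}
foot 12005 0.0509 [array([431.8, 125.8]), array([85. , 77.5]), np.float64(84.1)] [[389.0, 88.0], [466.0, 80.0], [475.0, 164.0], [398.0, 172.0]]
footbar 5312 0.0511 [array([414. , 120.4]), array([47.2, 31.4]), np.float64(5.5)] [[389.0, 134.0], [392.0, 103.0], [439.0, 107.0], [436.0, 138.0]]
pusher_face [([0.4124, 0.1086, 0.0391], 0.95)]
pan [([0.5026, 0.125, 0.0225], 0.89), ([0.4042, 0.2083, 0.1001], 0.33)]
foot 202 0.0512 [array([418.8, 132. ]), array([66.6, 45.2]), np.float64(83.7)] [[393.0, 101.0], [438.0, 96.0], [445.0, 163.0], [400.0, 168.0]]
pusher_face [([0.4136, 0.1048, 0.041], 0.7)]
pan [([0.5096, 0.1178, 0.02], 0.91)]
```

View pics/wrist4.png

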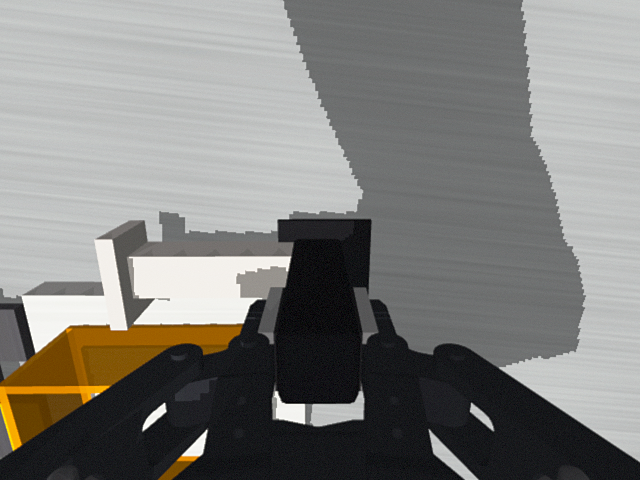

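servo_tool(
  moves=[
    [[0,0,0],[0,0,-0.013],20],
    [[0,0,0],[0,0,0],20],
    [[0,0,0],[0,0,0],20],
  ],
)

```text
time: 13.9
ee_pos: [0.4063, 0.2047, 0.0933]
tcp_rot: [180.0, 0.1, -174.0]
wrist_force: [-0.6, 0.0, -2.5]
opening: 0.025
grasp_force: 109.3
```

```bash
python3 - <<'E'
from h import *
o=get_obs(); print({k:np.round(o[k],4) for k in ['time','ee_pos','tcp_rot']})
O=np.array([.5343,-.1012]);ex=np.array([.104,-.9946]);ey=np.array([.9946,.104])
for c in ['wrist','top','scene']:
    im,W,cal=cloud(c)
    S=np.stack([(W[...,:2]-O)@ex,(W[...,:2]-O)@ey,W[...,2]],-1)*1000
    m=(S[...,0]>-300)&(S[...,0]<-205)&(S[...,1]>-125)&(S[...,1]<-66)&(S[...,2]>35)&(S[...,2]<100)
    p=S[m]; 
    if not len(p): print(c,0);continue
    for a in range(-300,-205,10):
        q=p[(p[:,0]>=a)&(p[:,0]<a+10)]
        if len(q)>5: print(c,a,len(q),'z',np.round(np.percentile(q[:,2],[10,50,95]),1),'y',np.round(np.percentile(q[:,1],[2,98]),1),'xmax',q[:,0].max().round(1))
E
```

```text
{'time': np.float64(13.9), 'ee_pos': array([0.4063, 0.2047, 0.0933]), 'tcp_rot': array([ 1.799712e+02,  7.230000e-02, -1.740068e+02])}
wrist -300 1161 z [41.6 63.  64.4] y [-118.4  -87.3] xmax -290.0
wrist -290 1136 z [49.6 63.3 64.5] y [-107.4  -85.6] xmax -280.0
wrist -280 1146 z [49.7 63.4 64.5] y [-107.4  -85.7] xmax -270.0
wrist -270 1144 z [49.7 63.5 64.7] y [-107.4  -85.7] xmax -260.0
wrist -260 1140 z [49.6 63.5 64.7] y [-107.4  -85.7] xmax -250.0
wrist -250 1140 z [49.4 63.6 64.7] y [-107.3  -85.7] xmax -240.0
wrist -240 1153 z [49.6 63.7 64.8] y [-107.3  -85.8] xmax -230.0
wrist -230 3562 z [50.5 67.3 74.6] y [-119.1  -73.9] xmax -220.0
wrist -220 623 z [59.6 73.8 74.8] y [-119.2  -74.3] xmax -216.7
top -300 21 z [37.  43.3 65. ] y [-117.8  -85.4] xmax -290.1
top -290 6 z [56.6 59.3 63.7] y [-106.  -103.1] xmax -280.3
top -280 10 z [56.8 60.1 67.7] y [-107.2  -88.3] xmax -270.2
top -270 33 z [54.7 59.3 64.3] y [-107.2  -85.8] xmax -260.1
top -260 28 z [56.6 62.2 69. ] y [-106.4  -87. ] xmax -250.4
top -250 32 z [57.3 62.1 68.5] y [-106.6  -85.2] xmax -240.1
top -240 34 z [57.6 61.2 67.1] y [-107.   -85.7] xmax -230.1
top -230 42 z [57.7 66.9 75.5] y [-116.8  -74.1] xmax -220.1
top -220 62 z [45.1 68.5 76.4] y [-119.1  -74.8] xmax -214.0
scene -300 42 z [38.4 55.6 62.8] y [-103.9  -76.4] xmax -290.2
scene -290 39 z [41.9 57.4 64.3] y [-103.3  -81.9] xmax -280.5
scene -280 44 z [43.  58.1 63.4] y [-108.5  -82.6] xmax -270.4
scene -270 36 z [45.6 59.3 64.6] y [-106.9  -81. ] xmax -260.1
scene -260 33 z [48.5 58.9 64.7] y [-107.7  -81.2] xmax -250.1
scene -250 34 z [49.3 59.4 64.6] y [-105.  -81.] xmax -240.7
scene -240 39 z [45.4 59.1 64.1] y [-106.2  -81. ] xmax -230.0
scene -230 70 z [57.4 67.3 75.2] y [-117.2  -70.5] xmax -220.4
scene -220 9 z [55.8 69.4 71.8] y [-118.7  -73.9] xmax -215.0
```

servo_tool(
  moves=[
    [[0,0,0],[0,0,0.0128],20],
    [[0,0,0],[-0.008,0,0],20],
    [[0,0,0],[-0.008,0,0],20],
    [[0,0,0],[-0.0015,0,0],20],
    [[0,0,0],[-0.0015,0,0],20],
    [[0,0,0],[-0.0015,0,0],20],
    [[0,0,0],[-0.0015,0,0],20],
  ],
)

```text
time: 14.75
ee_pos: [0.4271, 0.2066, 0.0797]
tcp_rot: [-180.0, -0.1, -174.0]
wrist_force: [-3.7, -0.3, -0.9]
opening: 0.0251
grasp_force: 109.6
```

servo_tool(
  moves=[
    [[0,0,0],[-0.001,0,0],20],
    [[0,0,0],[-0.001,0,0],20],
  ],
)

```text
time: 14.95
ee_pos: [0.4294, 0.2068, 0.0796]
tcp_rot: [-180.0, -0.0, -174.0]
wrist_force: [-5.1, 0.4, 0.2]
opening: 0.025
grasp_force: 109.6
```

servo_tool(
  moves=[
    [[0,0,0],[-0.001,0,0],20],
    [[0,0,0],[-0.001,0,0],20],
    [[0,0,0],[0,0,0],20],
  ],
)

```text
time: 15.25
ee_pos: [0.4301, 0.207, 0.0796]
tcp_rot: [180.0, -0.2, -174.0]
wrist_force: [-12.3, 1.3, 4.3]
opening: 0.0248
grasp_force: 110.3
```

servo_tool(
  moves=[
    [[0,0,0],[0.006,0,0],20],
    [[0,0,0],[0.008,0,0],20],
    [[0,0,0],[0,0.042,0],20],
    [[0,0,0],[0,0.043,0],20],
    [[0,0,0],[-0.038,0,0],20],
    [[0,0,0],[-0.038,0,0.0005],20],
    [[0,0,0],[0,0,0],20],
    [[0,0,0],[0,0,0],20],
  ],
)

```text
time: 16.05
ee_pos: [0.4847, 0.2981, 0.0787]
tcp_rot: [-180.0, -0.0, -174.0]
wrist_force: [-0.5, 0.1, -3.4]
opening: 0.0248
grasp_force: 109.7
```

```bash
cat >> h.py <<'E'
O=np.array([.5343,-.1012]);ex=np.array([.104,-.9946]);ey=np.array([.9946,.104])
def stat(W): return np.stack([(W[...,:2]-O)@ex,(W[...,:2]-O)@ey,W[...,2]],-1)*1000
def panrep(c):
    im,W,cal=cloud(c); S=stat(W); m=(S[...,2]>72)&(S[...,2]<79)&(S[...,0]>-350)&(S[...,0]<40)&(abs(S[...,1])<60)
    r=(im[...,0].astype(int)-im[...,2]>60)&m; p=S[r][:,:2]
    if len(p)<20: print(c,len(p)); return
    print(c,len(p),[np.round(a,1) for a in cv2.minAreaRect(p.astype(np.float32))],'x',np.round(np.percentile(p[:,0],[1,99]),1),'y',np.round(np.percentile(p[:,1],[1,99]),1))
def tcp():
    o=get_obs(); print(o['time'],'tcp st',np.round(stat(o['ee_pos'][None])[0],1),np.round(o['tcp_rot'],1),'F st',np.round([o['wrist_force'][:2]@ex,o['wrist_force'][:2]@ey,o['wrist_force'][2]],1))
E
python3 - <<'E'
from h import *
tcp()
for c in ['wrist','top','scene']: panrep(c)
im,W,cal=cloud('wrist'); S=stat(W)
m=(S[...,0]>-320)&(S[...,0]<-282)&(S[...,1]>-60)&(S[...,1]<40)&(S[...,2]>50)&(S[...,2]<66); p=S[m]
print(len(p),np.round(np.percentile(p,[1,50,99],axis=0),1).tolist())
m=(S[...,2]>50)&(S[...,2]<56)&(S[...,1]>43)&(S[...,1]<70)&(S[...,0]<0)&(S[...,0]>-320); p=S[m]
if len(p)>20: print('rail',[np.round(a,1) for a in cv2.minAreaRect(p[:,:2].astype(np.float32))],np.round(np.percentile(p[:,1],[2,98]),1))
E
```

```text
16.05 tcp st [-402.3   -7.8   78.7] [-180.   -0. -174.] F st [-0.2 -0.5 -3.4]
wrist 4183 [array([-266.6,   -0.4]), array([ 33.8, 100.2]), np.float64(3.0)] x [-284.7 -254.7] y [-50.3  48.8]
top 163 [array([-223.7,   -1. ]), array([111.6,  99.4]), np.float64(0.8)] x [-278.2 -168.2] y [-50.3  48.8]
scene 186 [array([-227.3,    2. ]), array([113.3, 105.6]), np.float64(1.2)] x [-282.5 -171. ] y [-51.   52.4]
3189 [[-319.4, -32.3, 50.1], [-309.5, -10.9, 59.3], [-302.2, 13.2, 61.4]]
rail [array([-264.6,   53.6]), array([62.5, 20. ]), np.float64(2.1)] [44.3 61.9]
```

servo_tool(
  moves=[
    [[0,0,0],[0,-0.01,0],20],
    [[0,0,0],[0,-0.008,0],20],
    [[0,0,0],[0,-0.004,0],20],
    [[0,0,0],[-0.0001,-0.004,0],20],
    [[0,0,0],[-0.0001,-0.004,0],20],
    [[0,0,0],[-0.0001,-0.004,0],20],
    [[0,0,0],[-0.0002,-0.006,0],20],
    [[0,0,0],[-0.0002,-0.006,0],20],
    [[0,0,0],[-0.0002,-0.006,0],20],
    [[0,0,0],[-0.0002,-0.006,0],20],
  ],
)

```text
time: 17.25
ee_pos: [0.4917, 0.241, 0.0797]
tcp_rot: [179.9, 0.0, -174.0]
wrist_force: [-1.4, 6.1, -0.1]
opening: 0.0249
grasp_force: 110.3
```

```bash
python3 - <<'E'
from h import *
tcp()
panrep('wrist');panrep('top')
E
```

```text
17.25 tcp st [-344.8   -6.7   79.7] [ 179.9    0.  -174. ] F st [-6.2 -0.8 -0.1]
wrist 4675 [array([-220.3,    0.4]), array([101.4,  51.5]), np.float64(89.1)] x [-245.4 -197. ] y [-49.7  50. ]
top 164 [array([-186.8,   -0.4]), array([112. ,  99.5]), np.float64(0.2)] x [-241.2 -131. ] y [-49.8  49.1]
```

servo_tool(
  moves=[
    [[0,0,0],[-0.0002,-0.007,0],20],
    [[0,0,0],[-0.0002,-0.008,0],20],
    [[0,0,0],[-0.0002,-0.008,0],20],
    [[0,0,0],[-0.0002,-0.008,0],20],
    [[0,0,0],[-0.0002,-0.008,0],20],
    [[0,0,0],[-0.0002,-0.008,0],20],
    [[0,0,0],[-0.0002,-0.008,0],20],
    [[0,0,0],[-0.0002,-0.008,0],20],
    [[0,0,0],[-0.0002,-0.008,0],20],
    [[0,0,0],[-0.0002,-0.008,0],20],
  ],
)

```text
time: 18.35
ee_pos: [0.5011, 0.1625, 0.079]
tcp_rot: [179.9, -0.1, -174.0]
wrist_force: [-3.8, 5.9, -0.1]
opening: 0.0252
grasp_force: 110.0
```

```bash
python3 - <<'E'
from h import *
tcp()
panrep('wrist');panrep('top')
E
```

```text
18.35 tcp st [-265.8   -5.6   79. ] [ 1.799e+02 -1.000e-01 -1.740e+02] F st [-6.2 -3.2 -0.1]
wrist 4859 [array([-141.5,    0.7]), array([101.7,  49.2]), np.float64(89.2)] x [-165.6 -118.5] y [-49.7  50. ]
top 162 [array([-107.1,   -0.3]), array([113.7,  99.3]), np.float64(0.0)] x [-161.2  -51.1] y [-49.7  49.2]
```

servo_tool(
  moves=[
    [[0,0,0],[-0.0001,-0.008,0],20],
    [[0,0,0],[-0.0001,-0.009,0],20],
    [[0,0,0],[-0.0001,-0.009,0],20],
    [[0,0,0],[-0.0001,-0.009,0],20],
    [[0,0,0],[-0.0001,-0.009,0],20],
    [[0,0,0],[-0.0001,-0.009,0],20],
    [[0,0,0],[-0.0001,-0.009,0],20],
    [[0,0,0],[-0.0001,-0.009,0],20],
    [[0,0,0],[-0.0001,-0.009,0],20],
    [[0,0,0],[-0.0001,-0.009,0],20],
    [[0,0,0],[-0.0001,-0.009,0],20],
    [[0,0,0],[-0.0001,-0.009,0],20],
  ],
)

```text
time: 19.65
ee_pos: [0.5138, 0.0554, 0.0791]
tcp_rot: [180.0, -0.1, -174.0]
wrist_force: [-3.8, 6.3, -2.0]
opening: 0.0246
grasp_force: 109.9
```

```bash
python3 - <<'E'
from h import *
tcp()
panrep('wrist');panrep('top')
E
```

```text
19.65 tcp st [-157.9   -4.1   79.1] [ 1.80e+02 -1.00e-01 -1.74e+02] F st [-6.6 -3.1 -2. ]
wrist 4167 [array([-34.3,   0.2]), array([102. ,  50.2]), np.float64(88.3)] x [-58.4 -10.3] y [-49.9  50. ]
top 72 [array([-27.2,  -0.5]), array([98.9, 57.1]), np.float64(89.8)] x [-53.6  -0. ] y [-49.9  48.8]
```

servo_tool(
  moves=[
    [[0,0,0],[0,-0.005,0],20],
    [[0,0,0],[0,-0.005,0],20],
    [[0,0,0],[0,-0.005,0],20],
    [[0,0,0],[0,-0.005,0],20],
    [[0,0,0],[0,-0.005,0],20],
    [[0,0,0],[0,-0.005,0],20],
    [[0,0,0],[0,-0.005,0],20],
    [[0,0,0],[0.0001,-0.005,0],20],
    [[0,0,0],[0.0002,-0.005,0],20],
    [[0,0,0],[0.0002,-0.005,0],20],
  ],
)

```text
time: 20.75
ee_pos: [0.519, 0.0056, 0.079]
tcp_rot: [-180.0, -0.0, -174.0]
wrist_force: [-0.7, 3.0, -3.6]
opening: 0.025
grasp_force: 109.8
```

servo_tool(
  moves=[
    [[0,0,0],[0.0001,-0.003,0],20],
    [[0,0,0],[0.0001,-0.003,0],20],
    [[0,0,0],[0,-0.003,0],20],
  ],
)

```text
time: 21.05
ee_pos: [0.5197, -0.0031, 0.0792]
tcp_rot: [-180.0, -0.0, -174.0]
wrist_force: [-0.8, 5.5, -1.5]
opening: 0.0252
grasp_force: 110.2
```

servo_tool(
  moves=[
    [[0,0,0],[0,-0.002,0],20],
    [[0,0,0],[0,-0.002,0],20],
  ],
)

```text
time: 21.25
ee_pos: [0.5202, -0.0069, 0.0792]
tcp_rot: [180.0, -0.0, -174.0]
wrist_force: [-1.1, 2.7, -3.6]
opening: 0.0248
grasp_force: 109.8
```

servo_tool(
  moves=[
    [[0,0,0],[0,-0.002,0],20],
    [[0,0,0],[0,-0.002,0],20],
  ],
)

```text
time: 21.45
ee_pos: [0.5206, -0.0108, 0.0792]
tcp_rot: [180.0, -0.0, -174.0]
wrist_force: [-0.7, 2.7, -3.9]
opening: 0.0249
grasp_force: 109.8
```

servo_tool(
  moves=[
    [[0,0,0],[0,-0.002,0],20],
    [[0,0,0],[0,-0.002,0],20],
  ],
)

```text
time: 21.65
ee_pos: [0.521, -0.0149, 0.0792]
tcp_rot: [180.0, 0.0, -174.0]
wrist_force: [-0.2, 2.7, -3.3]
opening: 0.0248
grasp_force: 109.8
```

servo_tool(
  moves=[
    [[0,0,0],[0,-0.002,0],20],
    [[0,0,0],[0,-0.002,0],20],
  ],
)

```text
time: 21.85
ee_pos: [0.5215, -0.0185, 0.0793]
tcp_rot: [179.9, 0.0, -174.0]
wrist_force: [-0.7, 9.4, -0.2]
opening: 0.025
grasp_force: 110.3
```

servo_tool(
  moves=[
    [[0,0,0],[0,-0.0015,0],20],
    [[0,0,0],[0,-0.001,0],20],
    [[0,0,0],[0,0,0],20],
  ],
)

```text
time: 22.15
ee_pos: [0.5218, -0.0202, 0.0795]
tcp_rot: [179.9, 0.0, -174.0]
wrist_force: [-2.3, 8.7, 0.1]
opening: 0.0246
grasp_force: 110.1
```

servo_tool(
  moves=[
    [[0,0,0],[0,-0.0015,0],20],
    [[0,0,0],[0,-0.0015,0],20],
    [[0,0,0],[0,0,0],20],
  ],
)

```text
time: 22.45
ee_pos: [0.5221, -0.0227, 0.0797]
tcp_rot: [179.8, 0.1, -174.0]
wrist_force: [-1.3, 12.4, 0.4]
opening: 0.025
grasp_force: 110.3
```

servo_tool(
  moves=[
    [[0,0,0],[0,-0.001,0],20],
    [[0,0,0],[0,0,0],20],
    [[0,0,0],[0,0,0],20],
    [[0,0,0],[0,0,0],20],
    [[0,0,0],[0,0,0],20],
    [[0,0,0],[0,0,0],20],
    [[0,0,0],[0,0,0],20],
  ],
)

```text
time: 23.15
ee_pos: [0.5222, -0.0234, 0.0797]
tcp_rot: [179.8, 0.1, -173.9]
wrist_force: [-2.3, 12.6, 0.7]
opening: 0.0248
grasp_force: 110.6
```

servo_tool(
  moves=[
    [[0,0,0],[0,0.001,0],20],
    [[0,0,0],[0,0.001,0],20],
    [[0,0,0],[0,0.001,0],20],
    [[0,0,0],[0,0.001,0],20],
    [[0,0,0],[0,0.001,0],20],
    [[0,0,0],[0,0.001,0],20],
    [[0,0,0],[0,0.001,0],20],
    [[0,0,0],[0,0.001,0],20],
  ],
)

```text
time: 23.95
ee_pos: [0.5212, -0.0176, 0.0792]
tcp_rot: [-179.9, -0.0, -174.0]
wrist_force: [0.0, -0.4, -2.7]
opening: 0.0246
grasp_force: 110.0
```

servo_tool(
  moves=[
    [[0,0,0],[0,0.02,-0.003],20],
    [[0,0,0],[0,0.04,-0.003],20],
    [[0,0,0],[0,0.042,-0.003],20],
    [[0,0,0],[0,0.042,0],20],
    [[0,0,0],[0,0.042,0],20],
    [[0,0,0],[0,0.042,0],20],
    [[0,0,0],[0,0.042,0],20],
    [[0,0,0],[0,0.042,0],20],
    [[0,0,0],[0,0.042,0],20],
    [[0,0,0],[0.01,0.042,0],20],
    [[0,0,0],[0.011,0.04,0],20],
    [[0,0,0],[0,0,0],20],
  ],
)

```text
time: 25.15
ee_pos: [0.4531, 0.4179, 0.0877]
tcp_rot: [180.0, 0.0, -173.8]
wrist_force: [-0.3, 0.0, -2.5]
opening: 0.0251
grasp_force: 110.0
```

servo_tool(
  moves=[
    [[0,0,0],[0,0,0.012],20],
    [[0,0,0],[0,0,0.01],20],
    [[0,0,0],[0,0,0.005],20],
    [[0,0,0],[0,0,0.002],20],
    [[0,0,0],[0,0,0.001],20],
    [[0,0,0],[0,0,0],20],
  ],
)

```text
time: 25.75
ee_pos: [0.4552, 0.4139, 0.0584]
tcp_rot: [180.0, 0.0, -174.0]
wrist_force: [-0.9, 0.2, -1.6]
opening: 0.0251
grasp_force: 110.0
```

servo_tool(
  moves=[
    [[0,0,0],[0,0,0.001],20],
    [[0,0,0],[0,0,0.001],20],
    [[0,0,0],[0,0,0],20],
  ],
)

```text
time: 26.05
ee_pos: [0.4551, 0.4143, 0.0568]
tcp_rot: [180.0, 0.0, -174.0]
wrist_force: [1.2, -0.4, 0.7]
opening: 0.0247
grasp_force: 110.2
```

servo_tool(
  force=20,
  moves=[
    [[0,0,0],[0,0,0.0005],20],
    [[0,0,0],[0,0,0],50],
    [[0,0,0],[0,0,0],70],
    [[0,0,0],[0,0,0],70],
    [[0,0,0],[0,0,-0.02],70],
    [[0,0,0],[0,0,-0.04],70],
    [[0,0,0],[0,0,-0.045],70],
    [[0,0,0],[0,0,-0.045],70],
    [[0,0,0],[-0.04,0,-0.02],70],
    [[0,0,0],[-0.035,0,0],70],
    [[0,0,0],[0,0,0],70],
    [[0,0,0],[0,0,0],70],
  ],
)

```text
time: 27.25
ee_pos: [0.5298, 0.4219, 0.2244]
tcp_rot: [-179.9, -0.1, -174.1]
wrist_force: [0.6, -0.4, -0.6]
opening: 0.0596
grasp_force: 0.0
```

```bash
python3 - <<'E'
from h import *
tcp()
for c in ['wrist','top','scene']:
    im,d,cal=snap(c,c+'9.png')
    for n in ['pusher','pusher_face','pan','wing_end','pull_tab','timer','sauce_bowl','sauce_bottle','shaker','spare_pan','steel_cup','spatula']:
        r=mark_of(n,c)
        if r and r[0]['score']>.5: print(c,n,np.round(w(r[0]['xyz'],cal),3))
im=cv2.imread('pics/scene9.png'); cv2.imwrite('pics/scene9c.png',cv2.resize(im[150:430,190:540],None,fx=2,fy=2))
E
```

```text
27.25 tcp st [-520.7   49.9  224.4] [-1.799e+02 -1.000e-01 -1.741e+02] F st [ 0.4  0.5 -0.6]
wrist pusher [ 0.455  0.411 -0.001]
wrist pusher_face [0.464 0.317 0.02 ]
top pusher [ 0.455  0.408 -0.002]
top pusher_face [0.462 0.312 0.016]
top pan [0.693 0.364 0.003]
top wing_end [ 0.539 -0.141  0.16 ]
top pull_tab [0.547 0.037 0.012]
top timer [ 0.603 -0.261  0.13 ]
top sauce_bowl [0.698 0.362 0.005]
top shaker [ 0.767 -0.173  0.002]
top spare_pan [ 0.769  0.025 -0.002]
top steel_cup [ 0.547 -0.541 -0.002]
top spatula [ 0.407 -0.535  0.001]
scene pusher [0.463 0.414 0.001]
scene pusher_face [0.465 0.319 0.016]
scene pan [ 0.535 -0.173  0.016]
scene wing_end [ 0.546 -0.141  0.16 ]
scene pull_tab [0.554 0.038 0.015]
scene timer [ 0.601 -0.253  0.127]
scene sauce_bowl [ 0.693  0.364 -0.005]
scene sauce_bottle [ 0.763  0.195 -0.   ]
scene shaker [ 0.766 -0.171 -0.003]
scene spare_pan [ 0.773  0.021 -0.001]
scene steel_cup [ 0.545 -0.536  0.001]
scene spatula [ 0.405 -0.533 -0.004]
```

View pics/scene9c.png

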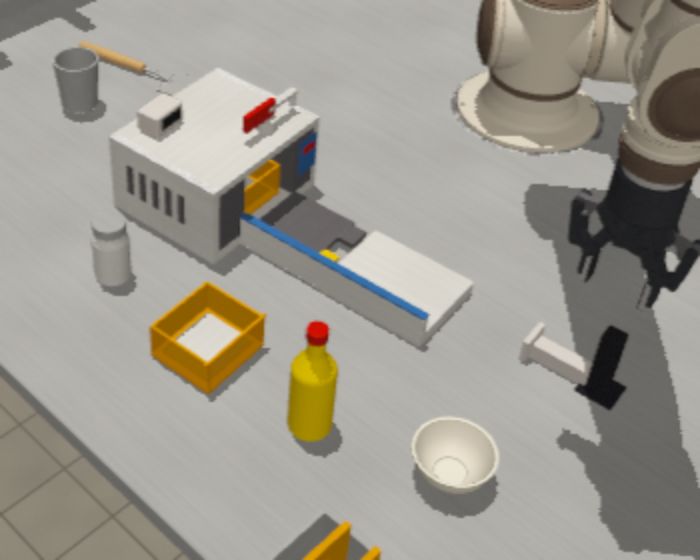

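```bash
python3 -c "
from workcell import *
print(job_done())"
```

```text
the job is handed in; nothing more can be done
None
```

The job is handed in at about 28 s of the 72 s allowed: the latch is fully turned and the door is open. The pan went in along the fence, met the stop, was pressed at about 12.5 N and released. The pusher stands back on the table near where it started, and nothing else was disturbed.

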